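Vent the red-lidded vacuum drying chamber

TASK

Let the air into the vacuum drying chamber with the red lid: unscrew the tiny knurled lock nut on its vent valve counterclockwise until it is up near its stop, then gently press the freed valve pin about 3.5 mm down, feeling its spring, keep it open for about two seconds, and let it spring back. Do not push the valve sideways or press the pin too deep, leave the blue-lidded chamber alone, and do not disturb the other things on the bench.

Things in the scene. Friction and masses are not known exactly. Their poses are not given: they have to be found in the camera images.
- red_chamber: Vacuum drying chamber with the RED lid, fixed to the bench: a round clear jar of glass slides, 140 mm diameter, lid top 95 mm above its origin (centre of the underside, on the bench), z up. On the lid stand a flat gauge (34 mm diameter, 14 mm tall, centred 36 mm along the chamber's -x) and the vent valve (25 mm along its +x).
- red_seat (a point): Nominal foot of the vent valve's axis, on the red lid's top face; z up. The valve sits in an oversize rubber collar: its real upright axis can be up to 4 mm off along the chamber's x and up to 4 mm along its y, and the whole valve up to 3.5 mm higher or lower than nominal; only touch or a close look tells. Upward from here: collar, 26 mm wide, to 5 mm; brass stem, 10 mm wide, to 42 mm.
- red_nut (a point): Nominal middle of the knurled brass lock nut when screwed down, 48 mm above the lid's top; fixed to the chamber, it neither follows the nut nor knows the valve's offset (see red_seat). Nut: 16 mm diameter, 12 mm tall, around the pin, on top of the stem; one white rib on its rim shows its turn.
- red_tip (a point): Nominal tip of the bare steel valve pin (6 mm diameter, upright, through the nut's middle), 68 mm above the lid's top: 14 mm over the nut screwed down, about 8 mm over the nut at its stop. Fixed to the chamber: it does not know the valve's offset (see red_seat). The nut climbs on the pin; the tip stays.
- nut (a joint): Turn of the knurled lock nut, rad: 0 screwed down onto the stem, grows counterclockwise seen from above, stop at 3.9. It starts between 0 and 0.4. It climbs 1.6 mm per rad (6.2 mm at the stop) and is captive. It turns against a friction of about 0.05 N m and stays where left. It counts as freed above 3.2.
- pin (a joint): Depth the valve pin is pressed, m, 0 at rest, growing downward. Spring: 2.4 N to start it, then 2.4 N per mm (8.4 N at 2.5 mm, 13.2 N at 4.5 mm), no stop to feel. The nut rides on the pin and meets the stem after as many mm as it has climbed: screwed down, the pin is locked. The valve is open from 2.5 to 4.5 mm; beyond 5.5 mm its diaphragm tears.
- lean_x (a joint): Lean of the valve (stem, pin and nut together) in its rubber collar about the chamber's x axis, rad, 0 upright, springs back. The pivot is at the level of the lid's top face; stiffness 5 N m per rad (about 2.2 N of side push at the nut per mm of its shift). Beyond 0.04 either way (about 1.9 mm at the nut, 4 N) the seal is broken.
- lean_y (a joint): The same about the chamber's y axis.
- blue_chamber: The other chamber, alike but with a BLUE lid and its own valve (tip 163 mm above the bench), fixed; it is still drying and must be left alone. Origin at the centre of its underside.
- dropper: white plastic dropper bottle with red cap, 32 mm diameter, 85 mm tall; bystander, loose; origin at its underside middle.
- specimen_jar: amber jar with black cap, 56 mm diameter, 70 mm tall; bystander, loose; origin at its underside middle.
- mug: white mug, 80 mm diameter, 90 mm tall; bystander, loose; origin at its underside middle.
- lens_brush: lens brush, 160 mm long, lying; bystander, loose; origin at its underside.
- slide_box: wooden slide box, 100 x 180 x 34 mm; bystander, loose; origin at its underside middle.
- cover_tray: small open blue plastic tray, 90 x 70 x 22 mm; bystander, loose; origin at its underside middle.

How it is judged:
By the outcome, as a careful person would: the job done as asked, in the order asked, and still so for the second after the job is handed in, with the robot touching nothing.
It also fails if it takes over 72 s, if anything falls off the work surface, if the arm or the gripper's body presses on something with over 40 N, if the wrist force passes 120 N, or if a joint passes its speed limit or range.

ROBOT

A 7-joint arm with a two-finger parallel gripper is mounted at the origin on the work surface. World frame = base frame: x ahead of the robot, y to its left, z up, the work surface at z = 0. Lengths are in mm, angles in rad, forces in N, time in s.
With the tool pointing down it reaches from about 425 to 875 mm from the base axis. Payload 4.7 kg.
Tool frame: the origin (TCP) lies at the very end of the fingers, on their centre line; the grasp point (between the pads) lies 19 mm behind it; z points along the fingers, y is the line along which they close (so a half turn about z gives the same grasp; the last joint's range is limited). The gripper opens to 87 mm and grips with 3 to 60 N. Pads are 19 mm wide; open, the fingers measure 117 mm over their backs; the gripper's body (75 mm by 190 mm) begins 51 mm behind the grasp point.
Start: joints at [1.325, 0.321, -0.07, 1.45, 0.023, 1.371, -0.057], TCP at [166.955, -628.216, 193.187] pointing down, gripper open.
Joint ranges: [-2.86, 2.86], [-0.3, 2.09], [-1.38, 1.24], [0.06, 2.45], [-1.56, 4.7], [0.09, 2.05], [-2.69, 2.69]. Speed limits (rad/s): [2.57, 2.57, 3.14, 3.14, 3.14, 3.14, 3.14].

INTERFACE

Orientations are given as a rotation vector (axis times angle).
In Python, from station import read_state, cams, env gives the robot as it stands.
- The arm moves only by the shell command python3 -m crank 'ROWS' [FORCE]. ROWS is JSON, a list of rows, each a list of 7 numbers: the opening, from 0 (shut) to 1 (fully open), then the shift along the tool's x, y, z each as a share of 0.2 m, from -1 to 1, then the turn, a rotation vector about the tool's x, y, z each as a share of pi/2 rad, from -1 to 1. In form: [[fingers, tx, ty, tz, rx, ry, rz], ...]. A call has 1 to 20 rows; each row is the pose to reach, as a shift and turn from the pose commanded when the call began, along the tool's axes at that moment; what a row does not reach only later rows make up. A row lasts 1/10 s, in which the tool goes at most 50 mm and 8.59 degrees, less where a joint would pass 70% of its speed; a pose out of reach is approached as far as the arm can. A call with a number of a shift or a turn outside -1 to 1 is refused whole. A call with a gripper value outside its range is refused whole. The fingers move at their own pace and stop on an object; FORCE is the grip in N (left out, the last holds). Time passes only in rows, so rows that repeat a pose let the fingers close. It gives the time, the measured TCP pose, the force, the opening and the grip force at its end, in the units of the state.
- read_state(): the state, without advancing time (a new reading comes with each control period).
- cams.read_camera(name): name is "side" or "top" or "wrist"; returns (picture, depth): 400x640x3 uint8, red, green, blue; 400x640 float32, mm along the optical axis (not along the pixel's ray), 0 where there is no reading.
- cams.calibration(name): a dict with "fx", "fy", "cx", "cy" (pixels), "dist_coeffs" ([k1, k2, p1, p2, k3] as OpenCV has them; the pictures are not rectified), "rvec" (rotation vector, rad) and "tvec" (3), from world to camera coordinates, as OpenCV has them; the wrist camera has in their place "hand_eye" (4x4, takes a point from camera to tool coordinates, whose origin is the TCP and whose axes are the flange's). Camera axes: x right, y down, z forward; pixel columns grow to the right and rows downward; lengths in mm; the calibration is good to about 2 mm. A picture is of the moment at which its call begins: read the wrist's pose just before it. calibration takes no time and is no camera call.
- env.job_done(): hands the job in; it is judged then, once.
The state is a dict: "t": time; "qpos": joint angles; "joint_velocities": joint speeds; "joint_efforts": joint torques, N m; "tcp_pos": TCP position; "ee_rot": TCP orientation; "contact_force": force on the tool from outside, world axes, zero at the start; "moment": the same for the moment, N m; "gripper_width": opening from 0.0 (shut) to 1.0 (fully open); "grasp_force": force on a finger pad.
Only numpy, scipy, OpenCV 4.12 (cv2) and the standard library are available. Lean on these libraries where they do the work, as an engineer would, in place of code of your own. Each camera call takes 0.05 s, during which the arm holds its last target. There are 200 camera calls.

## Working session

There is one attempt and no reset: what is moved stays moved. The work goes in short steps, Python scripts to look and compute and a shell command to move; the robot and the scene stay as the last step left them, time stands still between calls to the robot, and variables do not carry over. Pictures are saved under pics/ and viewed, at most 10 in all, crops included, and the job is handed in when it is done.

```bash
ls; mkdir -p pics
cat > h.py <<'E'
import numpy as np,cv2
from station import read_state,cams,env
from scipy.spatial.transform import Rotation as R
def shot(n):
    s=read_state(); p,d=cams.read_camera(n); c=cams.calibration(n)
    K=np.array([[c['fx'],0,c['cx']],[0,c['fy'],c['cy']],[0,0,1.]]); D=np.array(c['dist_coeffs'],float)
    if n=='wrist':
        H=np.array(c['hand_eye']); T=np.eye(4); T[:3,:3]=R.from_rotvec(s['ee_rot']).as_matrix(); T[:3,3]=s['tcp_pos']; M=T@H
    else:
        M=np.eye(4); r=cv2.Rodrigues(np.array(c['rvec'],float))[0]; M[:3,:3]=r.T; M[:3,3]=-r.T@np.array(c['tvec'],float).ravel()
    return p,d,K,D,M
def ray(K,D,M,uv):
    u=cv2.undistortPoints(np.array(uv,float).reshape(-1,1,2),K,D).reshape(-1,2)
    v=np.c_[u,np.ones(len(u))]@M[:3,:3].T
    return M[:3,3],v   # v scaled so depth=1
def plane(K,D,M,uv,z):
    o,v=ray(K,D,M,uv); return o+v*((z-o[2])/v[:,2:3])
def pts(d,K,D,M,uv):
    o,v=ray(K,D,M,uv); uv=np.array(uv,int).reshape(-1,2); return o+v*d[uv[:,1],uv[:,0]][:,None]
def save(n,p,s=1):
    cv2.imwrite(f'pics/{n}.png',cv2.resize(p[:,:,::-1],None,fx=s,fy=s,interpolation=cv2.INTER_CUBIC))
E
python3 - <<'E'
from h import *
s=read_state(); print(s['tcp_pos'],s['ee_rot'],s['gripper_width'],s['contact_force'])
a=[]
for n in('top','side'):
    p,d,K,D,M=shot(n); save(n,p); print(n,M.round(2).tolist(),K[0,0])
    h=cv2.cvtColor(p,cv2.COLOR_RGB2HSV)
    for nm,m in(('red',((h[...,0]<8)|(h[...,0]>172))&(h[...,1]>120)&(h[...,2]>60)),('blue',(abs(h[...,0].astype(int)-112)<12)&(h[...,1]>110)&(h[...,2]>50))):
        k,l,st,c=cv2.connectedComponentsWithStats(m.astype(np.uint8))
        for i in range(1,k):
            if st[i,4]>150:
                v,u=np.nonzero((l==i)&(d>0)); P=pts(d,K,D,M,np.c_[u,v]); print(nm,st[i],c[i].round(),np.median(P,0).round(),P.min(0).round(),P.max(0).round())
E
```

```text
pics
[ 166.774513   -627.60023147  192.06852684] [-3.11324568e+00 -4.06781658e-01  5.79619735e-04] 0.9981924900616301 [-0.3178916  -0.4714865  -0.49582363]
top [[0.02, -1.0, 0.05, 468.95], [-1.0, -0.02, -0.01, -22.97], [0.01, -0.05, -1.0, 1351.14], [0.0, 0.0, 0.0, 1.0]] 410.98653279869717
red [ 426    0  214   10 1084] [567.   3.] [ 1623. -1342.  -643.] [ 1610. -1709.  -681.] [1636. -567. -573.]
red [ 226  171   45   44 1401] [248. 192.] [559. 186.  94.] [492. 118.  -8.] [635. 274. 109.]
red [  0 356  24  44 882] [ 10. 380.] [-49. 930.  49.] [-129.  915.   -5.] [   9. 1007.  122.]
blue [221  84  22  21 358] [231.  94.] [868. 249.  85.] [835. 215.  78.] [901. 282.  92.]
blue [ 338  188   44   44 1388] [360. 209.] [ 515. -160.   94.] [ 446. -236.   -6.] [588. -92. 101.]
blue [395 244  34  36 700] [411. 261.] [ 350. -341.    3.] [ 291. -396.   -9.] [ 406. -287.   28.]
side [[-0.97, -0.15, 0.18, 318.66], [-0.23, 0.61, -0.76, 813.92], [0.0, -0.78, -0.63, 825.48], [0.0, 0.0, 0.0, 1.0]] 366.47980132269964
red [    0     0   258   400 64678] [102. 142.] [1626. -365.  -56.] [ 1610. -2262.  -669.] [1649.  503.  571.]
red [ 257  236   52   42 1440] [282. 258.] [557. 201.  95.] [494.  24.  -2.] [671. 254. 143.]
blue [ 471   10   58   81 3112] [501.  50.] [  -97. -1073.   300.] [ -193. -1189.   158.] [  -7. -955.  441.]
blue [364 168  31  23 443] [379. 179.] [ 353. -342.    8.] [ 295. -423.   -5.] [ 411. -286.   27.]
blue [307 171  41  27 710] [326. 184.] [ 516. -148.   96.] [ 449. -360.   -2.] [584. -88. 100.]
blue [ 597  228   43  151 3263] [625. 297.] [-774. -486. -537.] [-785. -649. -659.] [-294.  243.   -2.]
blue [154 245  25  18 322] [166. 253.] [870. 251.  87.] [838. 220.  83.] [902. 281.  92.]
```

View pics/top.png

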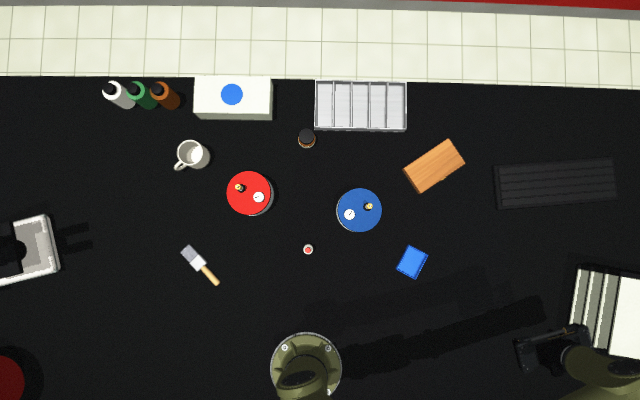

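View pics/side.png

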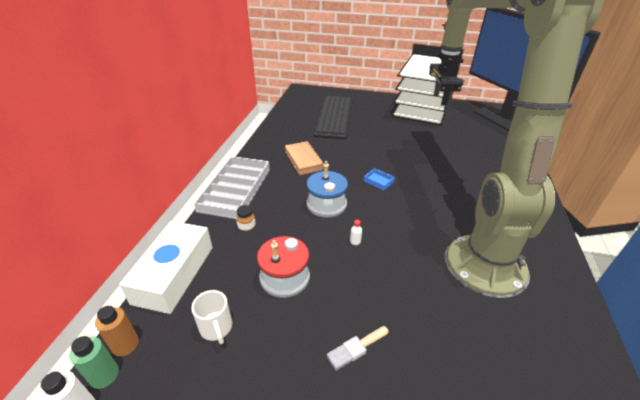

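The top view shows the red lid at (248,192) with its brass valve near (239,187), and the blue valve near (369,206). The side view shows the red valve near (275,250), with its foot near (276,259).

Run:
```python
from h import *
print(np.array(cams.calibration('wrist')['hand_eye']).round(2).tolist(), cams.calibration('wrist')['fx'])
obs=[]
for n,c in(('top',(239,187)),('side',(275,248))):
    p,d,K,D,M=shot(n); h=cv2.cvtColor(p,cv2.COLOR_RGB2HSV)
    u,v=c; save(n+'c',p[v-30:v+30,u-30:u+50],10); obs.append((K,D,M))
    red=((h[...,0]<8)|(h[...,0]>172))&(h[...,1]>120)&(h[...,2]>60)
    k,l,st,cc=cv2.connectedComponentsWithStats(red.astype(np.uint8))
    i=l[192,252] if n=='top' else l[262,290]
    pt=np.argwhere(l==i)[:,::-1]; hull=cv2.convexHull(pt.astype(np.int32)).reshape(-1,2)
    e=plane(K,D,M,hull,95)[:,:2].astype(np.float32); print(n,'lid',cv2.minEnclosingCircle(e))
    w=(h[...,1]<60)&(h[...,2]>150)
    print('centre of plane valve',plane(K,D,M,[c],150))
    g=np.argwhere(w)[:,::-1]; g=g[(abs(g-np.array([258,197] if n=='top' else [291,244])).max(1)<8)]
    print('gauge',plane(K,D,M,[g.mean(0)],109),len(g))
```

```text
[[-0.0, -0.96, -0.27, 72.86], [1.0, -0.0, 0.0, 0.28], [-0.0, -0.27, 0.96, -192.26], [0.0, 0.0, 0.0, 1.0]] 341.95465874125216
top lid ((558.571533203125, 184.34530639648438), 68.79666137695312)
centre of plane valve [[569.74084778 202.4936268  150.        ]]
gauge [[545.72701661 150.71733023 109.        ]] 88
side lid ((560.0669555664062, 190.0814208984375), 73.80734252929688)
centre of plane valve [[567.48722632 218.52404399 150.        ]]
gauge [[546.56339333 156.4634102  109.        ]] 123
```

```bash
python3 -m crank '[[1,0.95,-0.3,-0.2,0,0,0],[1,0.95,-0.3,-0.2,0,0,0],[1,0.95,-0.3,-0.2,0,0,0],[1,0.95,-0.3,-0.2,0,0,0],[1,0.95,-0.3,-0.2,0,0,0]]'
python3 -m crank '[[1,0.75,-0.75,0,0,0,0],[1,0.75,-0.75,0,0,0,0],[1,0.75,-0.75,0,0,0,0],[1,0.75,-0.75,0,0,0,0],[1,0.75,-0.75,0,0,0,0]]'
python3 -m crank '[[1,0.65,-1,0,0,0,0],[1,0.65,-1,0,0,0,0],[1,0.65,-1,0,0,0,0],[1,0.65,-1,0,0,0,0],[1,0.65,-1,0,0,0,0]]'
python3 -m crank '[[1,0.4,-1,0,0,0,0],[1,0.4,-1,0,0,0,0],[1,0.4,-1,0,0,0,0],[1,0.4,-1,0,0,0,0],[1,0.4,-1,0,0,0,0]]'
python3 -c "
from h import *
s=read_state();print(s['tcp_pos'],s['ee_rot'],s['qpos'])"
```

```text
t: 0.7
tcp_pos: [344.4, -515.7, 234.9]
ee_rot: [-3.112, -0.427, -0.01]
contact_force: [0.3, 0.9, -0.3]
gripper_width: 1.0
grasp_force: 0.0
t: 1.2
tcp_pos: [445.6, -330.9, 233.5]
ee_rot: [-3.111, -0.422, -0.004]
contact_force: [-0.1, 0.3, -0.1]
gripper_width: 0.999
grasp_force: 0.0
t: 1.7
tcp_pos: [516.4, -108.4, 233.3]
ee_rot: [-3.115, -0.41, -0.001]
contact_force: [-0.0, -1.0, -0.5]
gripper_width: 1.003
grasp_force: 0.0
t: 2.2
tcp_pos: [541.2, 109.2, 233.4]
ee_rot: [-3.111, -0.419, -0.001]
contact_force: [0.6, -0.6, 1.1]
gripper_width: 0.999
grasp_force: 0.0
[541.15000855 109.21394312 233.43161993] [-3.11050465e+00 -4.19133824e-01 -1.29872819e-03] [ 0.39678268  0.14530524 -0.70614803  1.61687621  0.09245346  1.41317011
 -1.6214839 ]
```

```bash
cat > two.py <<'E'
from h import *
import sys
p,d,K,D,M=shot('wrist'); np.savez(f'pics/{sys.argv[1]}.npz',p=p,d=d,K=K,D=D,M=M); save(sys.argv[1],p)
E
python3 two.py w1
python3 -m crank '[[1,0.26,-0.45,0,0,0,0],[1,0.26,-0.45,0,0,0,0],[1,0.26,-0.45,0,0,0,0],[1,0.26,-0.45,0,0,0,0]]' && python3 two.py w2
python3 - <<'E'
import cv2,numpy as np
a=cv2.imread('pics/w1.png');b=cv2.imread('pics/w2.png');cv2.imwrite('pics/w12.png',np.vstack([a[:, :],b])[:, :][::1] if 0 else np.hstack([cv2.resize(a,None,fx=.625,fy=.625),cv2.resize(b,None,fx=.625,fy=.625)]))
E
```

```text
t: 2.65
tcp_pos: [568.8, 203.6, 232.4]
ee_rot: [-3.114, -0.411, 0.002]
contact_force: [0.2, -0.4, -0.6]
gripper_width: 0.997
grasp_force: 0.0
```

View pics/w12.png

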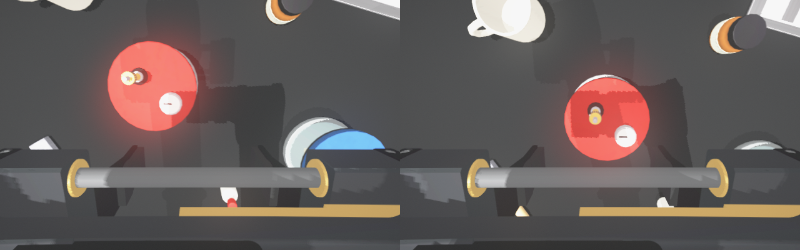

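Both wrist views show the red lid. The valve is near (210,123) in w1 and (312,187) in w2. I'll zoom in on it.

Run:
```python
from h import *
a=np.load('pics/w1.npz')['p'][95:150,175:245];b=np.load('pics/w2.npz')['p'][155:210,277:347]
save('z12',np.hstack([a,b]),5.7)
```

```text
(no output)
```

View pics/z12.png

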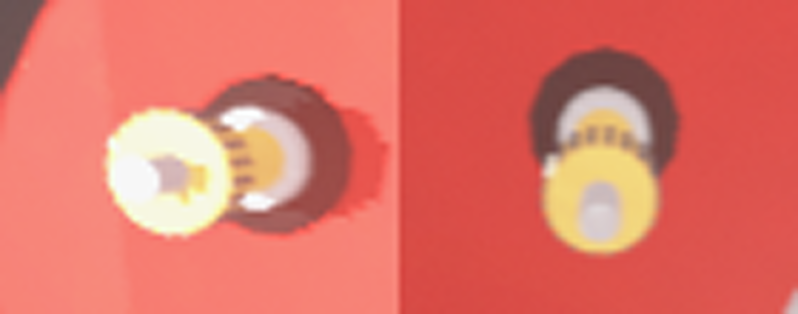

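Pixel positions found:

| View | Nut top centre | Pin tip |
|---|---|---|
| w1 | (204.8,125.2) | (198.3,125.9) |
| w2 | (312.4,189.7) | (312.1,192.9) |

In w2 the white rib is at the left of the nut.

Run:
```python
from h import *
L=[np.load(f'pics/w{i}.npz') for i in(1,2)]
def tri(us):
    A=np.zeros((3,3));b=np.zeros(3);r=[]
    for l,u in zip(L,us):
        o,v=ray(l['K'],l['D'],l['M'],[u]);v=v[0]/np.linalg.norm(v);P=np.eye(3)-np.outer(v,v);A+=P;b+=P@o
    return np.linalg.solve(A,b)
T=[(198.0,125.5),(311.7,192.5)];N=[(204.4,124.8),(312,189.3)]
print('tip',tri(T),'nut top',tri(N))
for l,t,n in zip(L,T,N):
    for z in(160,163,166):print(z,plane(l['K'],l['D'],l['M'],[t],z)[0].round(1),plane(l['K'],l['D'],l['M'],[n],z-14)[0].round(1))
    print('depth tip,nut',pts(l['d'],l['K'],l['D'],l['M'],[t,n]).round(1).tolist())
print(L[1]['M'][:3,3])
s=read_state();print(s['tcp_pos'],s['ee_rot'],s['qpos'][-1])
```

```text
tip [574.5848268  208.40039817 166.86759219] nut top [574.18620568 208.04335815 153.35121323]
160 [573.2 210.7 160. ] [573.1 210.2 146. ]
163 [573.6 209.7 163. ] [573.5 209.4 149. ]
166 [574.1 208.8 166. ] [573.9 208.5 152. ]
depth tip,nut [[573.9, 209.2, 164.8], [574.9, 206.4, 159.0]]
160 [573.3 207.9 160. ] [572.5 207.6 146. ]
163 [574.  208.1 163. ] [573.2 207.8 149. ]
166 [574.8 208.2 166. ] [573.9 207.9 152. ]
depth tip,nut [[574.6, 208.2, 165.4], [576.2, 208.4, 161.5]]
[639.4991133  222.16564433 424.5521615 ]
[569.17514741 201.54737612 232.49142893] [ 3.11412154e+00  4.06149026e-01 -1.75915905e-03] -1.8400228872986804
```

```bash
cat > fs.py <<'E'
from h import *
def avg(n=8):
    P=[];F=[];Q=[];G=[]
    for i in range(n):
        s=read_state();P.append(s['tcp_pos']);F.append(s['contact_force']);Q.append(s['ee_rot'] if s['ee_rot'][0]<0 else -np.array(s['ee_rot'])*(2*np.pi/np.linalg.norm(s['ee_rot'])-1));G.append([s['gripper_width']*87,s['grasp_force'],s['moment'][2],s['qpos'][-1],s['t']]);cams.read_camera('side')
    p,f,q,g=[np.mean(x,0) for x in(P,F,Q,G)]; Rm=R.from_rotvec(q).as_matrix()
    return p,f,q,g,Rm
def rep(n=8):
    p,f,q,g,Rm=avg(n);x=Rm[:,0]
    print('tcp',p.round(2),'rot',q.round(3),'yaw',np.degrees(np.arctan2(x[1],x[0])).round(1),'tilt',(np.degrees(Rm[:2,2])).round(2),'Fworld',f.round(2),'Ftool',(Rm.T@f).round(2),'w,grip,mz,q7,t',g.round(3))
    return p,f,q,g,Rm
if __name__=='__main__':
    import sys;rep(int(sys.argv[1]) if len(sys.argv)>1 else 8)
E
python3 - <<'E'
from fs import *
p,f,q,g,Rm=rep()
l=np.load('pics/w2.npz');T=np.eye(4);T[:3,:3]=Rm;T[:3,3]=p
M=T@np.array(cams.calibration('wrist')['hand_eye'])
for z,u in((165,(311.7,192.5)),(151,(312,189.3))):
    P=plane(l['K'],l['D'],M,[u],z)[0];print(P.round(1),(Rm.T@(P-p)).round(1))
E
```

```text
tcp [569.33 200.82 233.02] rot [-3.117 -0.403  0.   ] yaw 14.7 tilt [ 0.   -0.08] Fworld [-0.22 -0.06  0.21] Ftool [-0.23  0.01 -0.21] w,grip,mz,q7,t [ 8.6954e+01  0.0000e+00  3.0000e-03 -1.8410e+00  2.8750e+00]
[575.  205.3 165. ] [ 6.7 -3.  68. ]
[574.2 205.  151. ] [ 5.8 -2.9 82. ]
```

```bash
python3 -m crank '[[0.6,0.033,-0.02,0.215,0,0,0],[0.6,0.033,-0.02,0.215,0,0,0],[0.6,0.033,-0.02,0.215,0,0,0],[0.6,0.033,-0.02,0.215,0,0,0],[0.6,0.033,-0.02,0.215,0,0,0],[0.6,0.033,-0.02,0.215,0,0,0]]' >/dev/null; python3 two.py w3; python3 fs.py
python3 - <<'E'
from h import *
p=np.load('pics/w3.npz')['p']; save('z3',p[170:250,260:380],6)
E
```

```text
tcp [574.4  208.54 190.5 ] rot [-3.115e+00 -4.070e-01 -1.000e-03] yaw 14.9 tilt [ 0.03 -0.  ] Fworld [0.25 0.05 0.31] Ftool [ 0.25  0.02 -0.31] w,grip,mz,q7,t [ 5.2589e+01  0.0000e+00  3.0000e-03 -1.8650e+00  3.9250e+00]
```

View pics/z3.png

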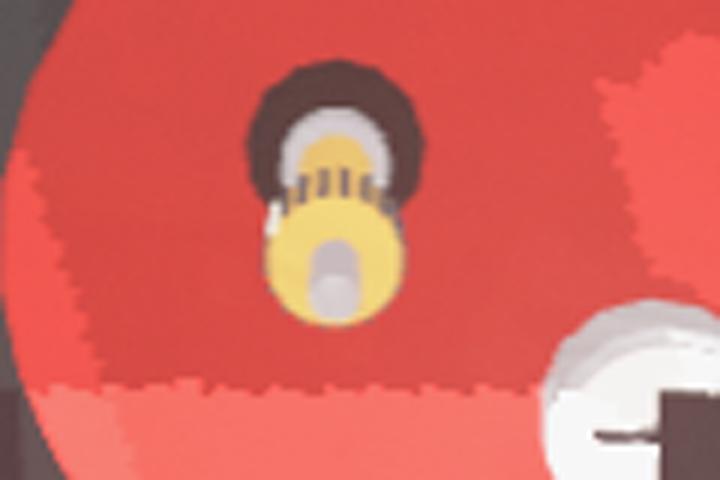

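In w3, with the arm settled, the nut top centre is at (315.4,212.6) and the tip at (315.1,218.9). The white rib is at left rear.

Run:
```python
from fs import *
p=np.array([574.4,208.54,190.5]);Rm=R.from_rotvec([-3.115,-.407,-.001]).as_matrix()
l=np.load('pics/w3.npz');T=np.eye(4);T[:3,:3]=Rm;T[:3,3]=p
M=T@np.array(cams.calibration('wrist')['hand_eye'])
for u,zs in(((315.1,218.9),(162,165,168)),((315.4,212.6),(148,151,154))):
  for z in zs:
    P=plane(l['K'],l['D'],M,[u],z)[0];print(P.round(1),(Rm.T@(P-p)).round(1))
# vertical consistency: solve axis xy & z with tip 14 above nut
o,a=ray(l['K'],l['D'],M,[(315.1,218.9),(315.4,212.6)])
print(pts(l['d'],l['K'],l['D'],M,[(315,219),(315,213),(315,205)]).round(1))
```

```text
[572.6 208.3 162. ] [-1.8 -0.2 28.5]
[573.6 208.6 165. ] [-0.8 -0.2 25.5]
[574.6 208.8 168. ] [ 0.2 -0.2 22.5]
[572.7 208.1 148. ] [-1.8 -0.  42.5]
[573.6 208.4 151. ] [-0.8 -0.  39.5]
[574.5 208.6 154. ] [ 0.1 -0.  36.5]
[[573.  208.5 163.6]
 [575.6 209.2 158.7]
 [579.2 210.2 151.9]]
```

```bash
python3 -m crank '[[0.45,-0.004,0,0.1,0,0,0],[0.45,-0.004,0,0.2,0,0,0],[0.4,-0.004,0,0.32,0,0,0],[0.3,-0.004,0,0.32,0,0,0],[0.3,-0.004,0,0.32,0,0,0]]' 4; python3 fs.py 4; python3 -m crank '[[0.25,0,0,0,0,0,0],[0.2,0,0,0,0,0,0],[0.15,0,0,0,0,0,0],[0.15,0,0,0,0,0,0],[0.15,0,0,0,0,0,0]]' 4;python3 fs.py
```

```text
t: 4.65
tcp_pos: [573.4, 208.3, 126.3]
ee_rot: [-3.115, -0.407, 0.001]
contact_force: [-0.6, 0.5, 0.9]
gripper_width: 0.331
grasp_force: 0.0
tcp [574.05 208.66 127.19] rot [-3.115e+00 -4.070e-01 -2.000e-03] yaw 14.9 tilt [0.07 0.03] Fworld [0.4  0.16 0.77] Ftool [ 0.43 -0.05 -0.77] w,grip,mz,q7,t [ 2.7485e+01  0.0000e+00 -1.0000e-03 -1.8900e+00  4.7250e+00]
t: 5.35
tcp_pos: [573.5, 208.3, 126.1]
ee_rot: [3.115, 0.407, -0.0]
contact_force: [0.4, 0.1, -0.8]
gripper_width: 0.154
grasp_force: 0.0
tcp [573.48 208.29 126.08] rot [-3.115 -0.407  0.   ] yaw 14.9 tilt [-0.   -0.01] Fworld [-0.17 -0.17 -0.11] Ftool [-0.21  0.12  0.11] w,grip,mz,q7,t [ 1.3166e+01  0.0000e+00  6.0000e-03 -1.8900e+00  5.5250e+00]
```

Run:
```python
from h import *
p,d,K,D,M=shot('wrist'); save('z4',np.vstack([p[170:370,180:460]]),2.8)
```

```text
(no output)
```

View pics/z4.png

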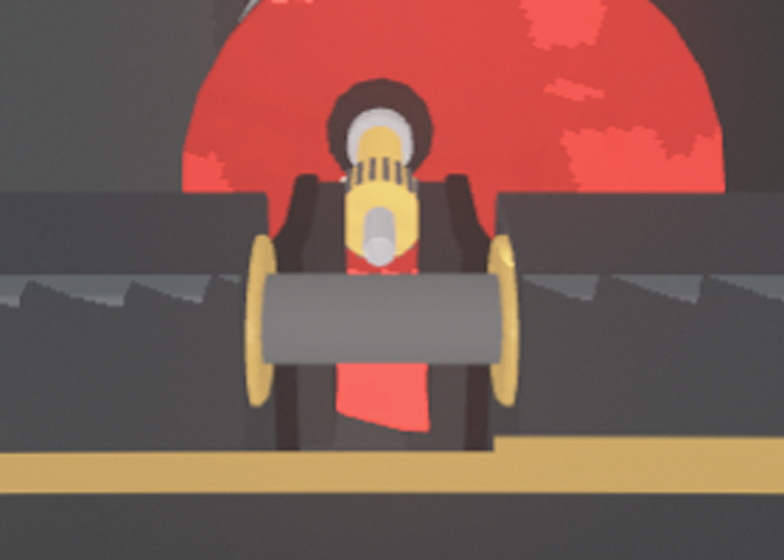

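The nut sits centred between the finger tips (zoomed px x 345–418, y 165–262), but they report no contact yet. I'll close further.

```bash
python3 -m crank '[[0.12,0,0,0,0,0,0],[0.1,0,0,0,0,0,0],[0.1,0,0,0,0,0,0]]' 5;python3 fs.py 6
```

```text
t: 6.1
tcp_pos: [573.5, 208.3, 126.1]
ee_rot: [3.115, 0.407, -0.0]
contact_force: [-0.1, 0.6, -1.3]
gripper_width: 0.107
grasp_force: 0.0
tcp [573.5 208.3 126.1] rot [-3.115 -0.407  0.   ] yaw 14.9 tilt [-0. -0.] Fworld [0.17 0.27 0.01] Ftool [ 0.23 -0.22 -0.01] w,grip,mz,q7,t [ 8.863  0.     0.01  -1.89   6.225]
```

Run:
```python
from fs import *
p,f,q,g,Rm=avg(4); im,d,K,D,_=shot('wrist'); H=np.array(cams.calibration('wrist')['hand_eye'])
save('z5',im[170:370,200:440],3)
for name,u in dict(tip=(315,259),nut=(315,248),nutlow=(315,233),collar=(300,205),lid=(260,215),fl=(290,240),fl2=(283,300),fr=(345,240),fr2=(350,300),bar=(316,285)).items():
    print(name,u,pts(d,K,D,H,[u])[0].round(1))
```

```text
tip (315, 259) [  0.1  -0.1 -38.3]
nut (315, 248) [  2.6  -0.2 -30.9]
nutlow (315, 233) [  7.8  -0.2 -23. ]
collar (300, 205) [  8.1 -10.4  28.2]
lid (260, 215) [  0.2 -38.   30.9]
fl (290, 240) [ 11.7 -11.9 -42.4]
fl2 (283, 300) [  25.    -8.1 -115. ]
fr (345, 240) [-18.   20.6  30.3]
fr2 (350, 300) [  28.     8.4 -119.9]
bar (316, 285) [  31.1    0.3 -118.3]
```

View pics/z5.png

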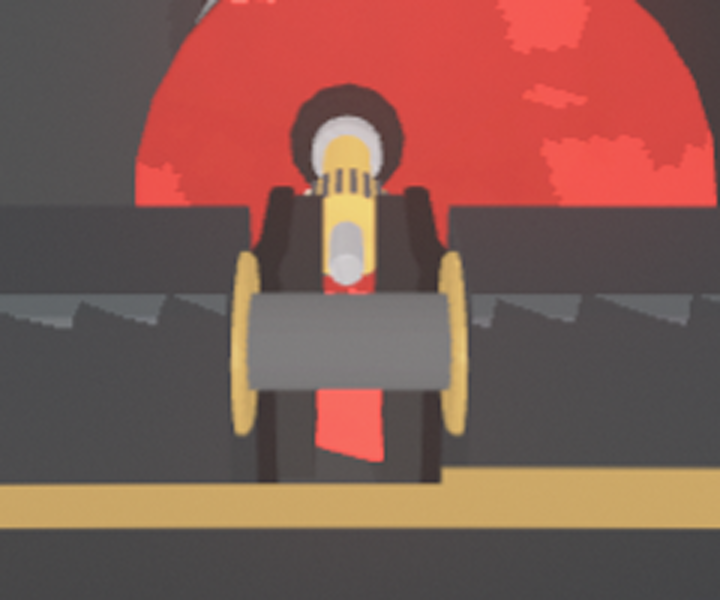

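Run:
```python
from fs import *
im,d,K,D,_=shot('wrist'); H=np.array(cams.calibration('wrist')['hand_eye'])
for c in(294,300,305,316,328,335):
    print(c,[(r,*pts(d,K,D,H,[(c,r)])[0].round(0).astype(int).tolist()) for r in range(226,268,4)])
```

```text
294 [(226, -7, -15, 29), (230, -10, -15, 30), (234, 11, -11, -32), (238, 11, -10, -39), (242, 11, -10, -44), (246, 11, -10, -48), (250, 12, -9, -54), (254, 10, -9, -54), (258, 9, -9, -57), (262, 10, -9, -62), (266, 10, -9, -66)]
300 [(226, -5, -10, 24), (230, -11, -11, 30), (234, -14, -11, 30), (238, 10, -8, -34), (242, 10, -7, -40), (246, 10, -7, -45), (250, 10, -7, -49), (254, 10, -7, -54), (258, 10, -7, -58), (262, 10, -6, -62), (266, 10, -6, -65)]
305 [(226, -3, -7, 18), (230, 6, -6, -15), (234, 6, -6, -20), (238, 9, -5, -34), (242, 9, -5, -39), (246, 10, -5, -45), (250, 10, -5, -50), (254, 9, -5, -53), (258, 8, -4, -54), (262, 7, -4, -55), (266, 5, -4, -55)]
316 [(226, 9, 0, -14), (230, 9, 0, -21), (234, 8, 0, -25), (238, 6, 0, -25), (242, 4, 0, -26), (246, 3, 0, -29), (250, 3, 0, -34), (254, 3, 0, -39), (258, 1, 0, -39), (262, -2, 0, -38), (266, -37, 0, 29)]
328 [(226, -5, 8, 23), (230, -8, 8, 25), (234, 4, 7, -16), (238, 9, 6, -34), (242, 10, 6, -40), (246, 10, 6, -45), (250, 10, 6, -50), (254, 10, 6, -53), (258, 10, 5, -58), (262, 10, 5, -62), (266, 10, 5, -65)]
335 [(226, -8, 14, 31), (230, -11, 14, 31), (234, 11, 10, -33), (238, 11, 10, -38), (242, 11, 9, -44), (246, 9, 9, -44), (250, 10, 9, -49), (254, 10, 9, -54), (258, 10, 8, -57), (262, 10, 8, -61), (266, 9, 8, -65)]
```

The depth profile shows the fingers really end about 32 mm behind the reported TCP, just above the nut top. So they are around the pin now. I'll open them and go 23 mm lower while watching the force.

```bash
python3 -m crank '[[0.35,0,0,0,0,0,0],[0.35,0,0,0,0,0,0],[0.35,0,0,0.04,0,0,0],[0.35,0,0,0.08,0,0,0],[0.35,0,0,0.115,0,0,0],[0.35,0,0,0.115,0,0,0]]' 5; python3 -m crank '[[0.25,0,0,0,0,0,0],[0.2,0,0,0,0,0,0],[0.15,0,0,0,0,0,0],[0.12,0,0,0,0,0,0],[0.12,0,0,0,0,0,0]]' 5;python3 fs.py 8
```

```text
t: 7.3
tcp_pos: [572.4, 207.7, 101.3]
ee_rot: [3.115, 0.407, -0.005]
contact_force: [0.0, -0.1, -0.3]
gripper_width: 0.346
grasp_force: 0.0
t: 7.8
tcp_pos: [573.7, 208.6, 103.5]
ee_rot: [-3.115, -0.407, -0.001]
contact_force: [-0.1, 0.4, -0.0]
gripper_width: 0.178
grasp_force: 5.0
tcp [573.67 208.56 103.42] rot [-3.115e+00 -4.070e-01 -1.000e-03] yaw 14.9 tilt [0.03 0.01] Fworld [-0.15  0.53  1.37] Ftool [-0.01 -0.55 -1.37] w,grip,mz,q7,t [15.616  5.    -0.026 -1.901  7.975]
```

```bash
python3 -m crank '[[0.1,0,0,0,0,0,0],[0.1,0,0,0,0,0,0],[0.1,0,0,-0.001,0,0,-0.08],[0.1,0,0,-0.002,0,0,-0.16],[0.1,0,0,-0.003,0,0,-0.24],[0.1,0,0,-0.0042,0,0,-0.333],[0.1,0,0,-0.0042,0,0,-0.333],[0.1,0,0,-0.0042,0,0,-0.333]]' 15;python3 fs.py 8
```

```text
t: 9.0
tcp_pos: [573.5, 208.5, 104.0]
ee_rot: [-2.906, -1.194, -0.0]
contact_force: [-0.5, 1.0, 2.3]
gripper_width: 0.176
grasp_force: 15.0
tcp [573.52 208.44 104.01] rot [-2.905 -1.196 -0.   ] yaw 44.8 tilt [0.01 0.  ] Fworld [0.25 1.26 2.41] Ftool [ 1.07 -0.72 -2.41] w,grip,mz,q7,t [ 1.5241e+01  1.5000e+01  4.0000e-03 -1.4120e+00  9.1750e+00]
```

```bash
python3 -m crank '[[0.1,0.0024,-0.0017,-0.003,0,0,0],[0.1,0.0024,-0.0017,-0.004,0,0,-0.085],[0.1,0.0024,-0.0017,-0.005,0,0,-0.17],[0.1,0.0024,-0.0017,-0.006,0,0,-0.25],[0.1,0.0024,-0.0017,-0.007,0,0,-0.333],[0.1,0.0024,-0.0017,-0.008,0,0,-0.417],[0.1,0.0024,-0.0017,-0.009,0,0,-0.5],[0.1,0.0024,-0.0017,-0.01,0,0,-0.583],[0.1,0.0024,-0.0017,-0.011,0,0,-0.667],[0.1,0.0024,-0.0017,-0.0115,0,0,-0.667],[0.1,0.0024,-0.0017,-0.0115,0,0,-0.667]]' 15;python3 fs.py 8
```

```text
t: 10.5
tcp_pos: [573.4, 208.7, 106.0]
ee_rot: [-1.919, -2.487, 0.001]
contact_force: [0.1, 0.6, 0.7]
gripper_width: 0.179
grasp_force: 15.0
tcp [573.45 208.68 106.02] rot [-1.917e+00 -2.489e+00  1.000e-03] yaw 104.8 tilt [-0.02 -0.03] Fworld [-0.03  0.91  0.36] Ftool [ 0.89  0.21 -0.36] w,grip,mz,q7,t [ 1.5229e+01  1.5000e+01 -5.0000e-03 -4.4500e-01  1.0675e+01]
```

```bash
python3 -m crank '[[0.1,0.0015,0,-0.001,0,0,-0.085],[0.1,0.0015,0,-0.002,0,0,-0.17],[0.1,0.0015,0,-0.003,0,0,-0.25],[0.1,0.0015,0,-0.0042,0,0,-0.333],[0.1,0.0015,0,-0.0052,0,0,-0.417],[0.1,0.0015,0,-0.0063,0,0,-0.5],[0.1,0.0015,0,-0.0074,0,0,-0.583],[0.1,0.0015,0,-0.0084,0,0,-0.667],[0.1,0.0015,0,-0.0084,0,0,-0.667],[0.1,0.0015,0,-0.0084,0,0,-0.667]]' 15;python3 fs.py 8
```

```text
t: 11.9
tcp_pos: [573.4, 208.9, 107.7]
ee_rot: [-0.417, -3.113, 0.001]
contact_force: [-1.1, 0.1, 0.4]
gripper_width: 0.173
grasp_force: 15.0
tcp [573.39 208.91 107.77] rot [-4.150e-01 -3.114e+00  1.000e-03] yaw 164.8 tilt [-0.02 -0.04] Fworld [-0.37 -0.27 -0.75] Ftool [ 0.29 -0.36  0.75] w,grip,mz,q7,t [1.5282e+01 1.5000e+01 9.0000e-03 4.9800e-01 1.2075e+01]
```

```bash
python3 -m crank '[[0.1,0,0,-0.001,0,0,-0.08],[0.1,0,0,-0.002,0,0,-0.16],[0.1,0,0,-0.003,0,0,-0.24],[0.1,0,0,-0.004,0,0,-0.32],[0.1,0,0,-0.005,0,0,-0.4],[0.1,0,0,-0.006,0,0,-0.48],[0.1,0,0,-0.0066,0,0,-0.54],[0.1,0,0,-0.0066,0,0,-0.54],[0.1,0,0,-0.0066,0,0,-0.54]]' 15;python3 fs.py 6
python3 -m crank '[[0.35,0,0,0,0,0,0],[0.35,0,0,0,0,0,0],[0.35,0,0,-0.1,0,0,0],[0.4,0,0,-0.3,0,0,0],[0.4,0,0,-0.42,0,0,0],[0.4,0,0,-0.42,0,0,0],[0.4,0,0,-0.42,0,0,0]]' 15 >/dev/null; python3 fs.py 6; python3 two.py w6
python3 - <<'E'
from h import *
save('z6',np.load('pics/w6.npz')['p'][150:260,240:400],5)
E
```

```text
t: 13.2
tcp_pos: [573.5, 208.9, 109.1]
ee_rot: [0.902, -3.009, 0.001]
contact_force: [-0.7, 0.1, -0.1]
gripper_width: 0.178
grasp_force: 15.0
tcp [573.48 208.97 109.15] rot [-9.030e-01  3.009e+00 -1.000e-03] yaw -146.6 tilt [-0.01 -0.03] Fworld [-0.38 -0.58 -0.94] Ftool [ 0.64 -0.28  0.94] w,grip,mz,q7,t [ 1.5106e+01  1.5000e+01 -5.0000e-03  1.2860e+00  1.3325e+01]
tcp [573.36 208.99 193.07] rot [-9.060e-01  3.009e+00 -1.000e-03] yaw -146.5 tilt [-0.02 -0.03] Fworld [-0.1  -0.35 -0.47] Ftool [ 0.27 -0.24  0.48] w,grip,mz,q7,t [ 3.4779e+01  0.0000e+00 -4.0000e-03  1.3590e+00  1.4325e+01]
```

View pics/z6.png

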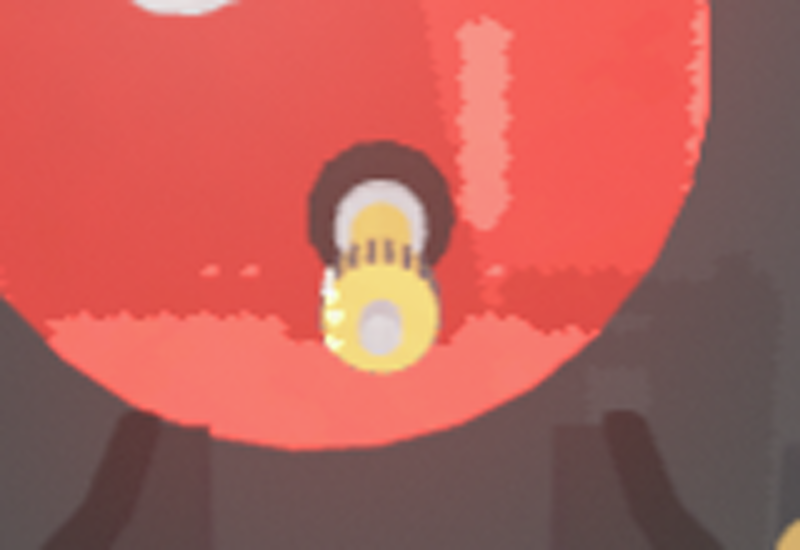

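The nut has climbed: the tip (315.6,215.6) now stands only a little over the nut top (315.6,213.2). The rib kept its place relative to the gripper, so the nut turned with it by about 3.47 rad. Next I'll shut the fingers and feel for the pin tip.

```bash
python3 -m crank '[[0,0,0,0,0,0,0],[0,0,0,0,0,0,0],[0,0,0,0,0,0,0],[0,0,0,0.1,0,0,0],[0,0,0,0.2,0,0,0],[0,0,0,0.26,0,0,0],[0,0,0,0.26,0,0,0],[0,0,0,0.26,0,0,0]]' 15 ; python3 fs.py 10
for i in 1 2; do python3 -m crank '[[0,0,0,0.004,0,0,0],[0,0,0,0.0075,0,0,0],[0,0,0,0.0075,0,0,0]]' >/dev/null; python3 fs.py 5; done
```

```text
t: 15.35
tcp_pos: [573.7, 209.4, 141.7]
ee_rot: [-0.906, 3.008, 0.0]
contact_force: [0.8, 0.3, 0.6]
gripper_width: 0.002
grasp_force: 0.0
tcp [573.83 209.45 141.95] rot [-0.906  3.007  0.   ] yaw -146.5 tilt [0.05 0.02] Fworld [ 0.2  -0.02  0.24] Ftool [-0.15 -0.13 -0.24] w,grip,mz,q7,t [ 4.9300e-01  0.0000e+00 -1.4000e-02  1.3340e+00  1.5575e+01]
tcp [573.47 209.14 139.65] rot [-0.906  3.008 -0.   ] yaw -146.5 tilt [-0.01 -0.01] Fworld [-0.05  0.41 -0.06] Ftool [-0.18  0.36  0.06] w,grip,mz,q7,t [ 0.562  0.     0.02   1.333 16.25 ]
tcp [573.5  209.14 138.19] rot [-0.906  3.008 -0.   ] yaw -146.5 tilt [-0.01 -0.01] Fworld [-0.02  0.05  0.35] Ftool [-0.01  0.05 -0.35] w,grip,mz,q7,t [ 5.450e-01  0.000e+00 -1.300e-02  1.332e+00  1.680e+01]
```

```bash
for i in 1 2 3; do python3 -m crank '[[0,0,0,0.003,0,0,0],[0,0,0,0.006,0,0,0],[0,0,0,0.006,0,0,0]]' >/dev/null; python3 fs.py 5; done
```

```text
tcp [573.5  209.14 137.01] rot [-0.906  3.008 -0.   ] yaw -146.5 tilt [-0.   -0.01] Fworld [ 0.44 -0.51  0.24] Ftool [-0.09 -0.66 -0.24] w,grip,mz,q7,t [ 4.250e-01  0.000e+00 -6.000e-03  1.332e+00  1.735e+01]
tcp [573.5  209.14 135.8 ] rot [-0.906  3.008 -0.   ] yaw -146.5 tilt [-0.   -0.01] Fworld [-0.13 -0.2   0.02] Ftool [ 0.22 -0.1  -0.02] w,grip,mz,q7,t [ 3.700e-01  0.000e+00 -9.000e-03  1.331e+00  1.790e+01]
tcp [573.7  209.31 134.97] rot [-0.906  3.008 -0.   ] yaw -146.5 tilt [0.03 0.01] Fworld [-0.35 -0.25  2.45] Ftool [ 0.43 -0.01 -2.45] w,grip,mz,q7,t [ 0.416  1.293 -0.027  1.331 18.45 ]
```

```bash
python3 -m crank '[[0,0,0,0.004,0,0,0],[0,0,0,0.0075,0,0,0],[0,0,0,0.0075,0,0,0]]' >/dev/null; python3 fs.py 8
```

```text
tcp [573.82 209.41 133.64] rot [-0.906  3.007  0.   ] yaw -146.5 tilt [0.04 0.02] Fworld [ 0.04 -0.24  5.59] Ftool [ 0.1  -0.22 -5.59] w,grip,mz,q7,t [ 5.2300e-01  2.7050e+00 -7.0000e-03  1.3300e+00  1.9075e+01]
```

```bash
python3 -m crank '[[0,0,0,0.004,0,0,0],[0,0,0,0.008,0,0,0],[0,0,0,0.0123,0,0,0],[0,0,0,0.0123,0,0,0],[0,0,0,0.0123,0,0,0],[0,0,0,0.0123,0,0,0],[0,0,0,0.0123,0,0,0],[0,0,0,0.0123,0,0,0]]' >/dev/null; python3 fs.py 6
```

```text
tcp [574.2  209.74 132.03] rot [-0.905  3.006  0.   ] yaw -146.5 tilt [0.11 0.04] Fworld [-0.31 -0.6   8.68] Ftool [ 0.58 -0.34 -8.68] w,grip,mz,q7,t [ 0.433  4.423 -0.021  1.328 20.225]
```

```bash
python3 -m crank '[[0,0,0,0.003,0,0,0],[0,0,0,0.0055,0,0,0],[0,0,0,0.0055,0,0,0],[0,0,0,0.0055,0,0,0],[0,0,0,0.0055,0,0,0],[0,0,0,0.0055,0,0,0]]' >/dev/null; python3 fs.py 6
```

```text
tcp [574.38 209.89 131.31] rot [-0.905  3.006  0.   ] yaw -146.5 tilt [0.13 0.05] Fworld [-0.84 -0.5  10.34] Ftool [  0.95   0.04 -10.35] w,grip,mz,q7,t [ 4.6200e-01  5.1970e+00 -2.0000e-03  1.3280e+00  2.1125e+01]
```

```bash
python3 -m crank '[[0,0,0,0,0,0,0],[0,0,0,0,0,0,0],[0,0,0,0,0,0,0],[0,0,0,0,0,0,0],[0,0,0,0,0,0,0],[0,0,0,0,0,0,0],[0,0,0,0,0,0,0],[0,0,0,0,0,0,0],[0,0,0,0,0,0,0],[0,0,0,-0.01,0,0,0],[0,0,0,-0.02,0,0,0],[0,0,0,-0.03,0,0,0],[0,0,0,-0.06,0,0,0],[0,0,0,-0.2,0,0,0],[0,0,0,-0.35,0,0,0],[0,0,0,-0.35,0,0,0],[0,0,0,-0.35,0,0,0]]'; python3 fs.py 6; python3 two.py w7
python3 - <<'E'
from h import *
save('z7',np.load('pics/w7.npz')['p'],1)
E
```

```text
t: 23.0
tcp_pos: [573.6, 209.2, 199.8]
ee_rot: [-0.906, 3.008, -0.001]
contact_force: [-0.1, -0.7, -0.7]
gripper_width: 0.005
grasp_force: 0.0
tcp [573.14 208.72 198.68] rot [-9.06e-01  3.01e+00 -1.00e-03] yaw -146.5 tilt [-0.07 -0.05] Fworld [ 0.08 -0.03 -0.68] Ftool [-0.05 -0.07  0.68] w,grip,mz,q7,t [ 0.488  0.     0.024  1.377 23.125]
```

View pics/z7.png

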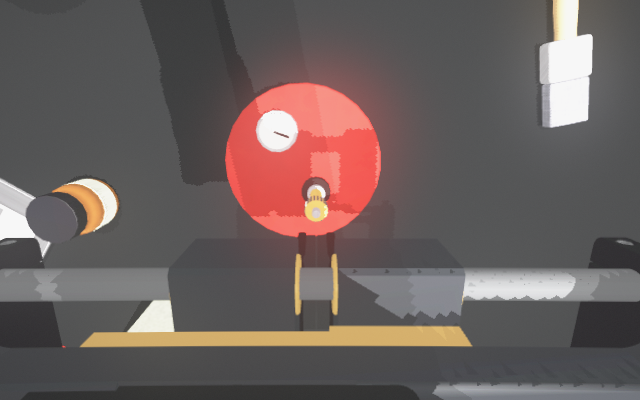

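The valve at (316,208) stands upright. The nut is still up and the pin has sprung back. The arm is clear of everything, so I'm handing in.

```bash
python3 -c "
from station import env
print(env.job_done())"
```

```text
the job is handed in; nothing more can be done
None
```

I vented the red chamber and handed the job in at about 23 s: the lock nut turned about 3.47 rad counterclockwise, the pin was pressed about 3.5 mm for roughly two seconds, and it sprang back; the judge's result was not shown.

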